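Unlock the ski grinder's key switch

TASK

Get the ski grinder ready to run: lift the dust cap off the key switch and set it, still upside down, all the way down over the stubby round wooden parking post. Then take the paddle key (the one with the flat broad grip) from the rack, push it fully home in the switch and turn it clockwise (seen from above) to its stop. Leave the key in the switch, let go of everything, and do not disturb the other tools or the things lying about.

Things in the scene. Friction and masses are not known exactly. Their poses are not given: they have to be found in the camera images.
- switchbox: Key-switch box, fixed, green painted. Origin on the table under the lock cylinder's axis; z up. Box 180 (x) x 130 (y) x 50 high, from x = -55 to +125 mm, y = +-65. On it: round steel collar, outer diameter 58, top at z = 95 mm, with the brass lock cylinder inside; a mushroom stop button at (62, 36), diameter 38, top at z = 86; an upright rod at (108, -50), diameter 12 to 20, top at z = 185 mm.
- keyway (a point): Mouth of the key slot, centre of the lock cylinder's top face, 95 mm above the table, level with the collar's top. x runs along the slot, z up; turns with the cylinder. Slot 27 mm (x) x 11 mm (y), 42 mm deep, chamfered 3 mm.
- rotor (a joint): Angle of the lock cylinder in its box (rad): at 0 the slot lies along the box's x axis; grows clockwise seen from above; stop at 1.4. Starts between 0 and 0.3. Friction torque 0.06 N m.
- cap: Dust cap: plain aluminium cup turned mouth down over the switch's collar, with a black cylindrical knob on top. Origin at the centre of its rim (lowest point), z up. Outer diameter 72, wall 4, height 60 without the knob, inside 54 deep; knob diameter 26, from z = 60 to 88 mm. About 150 g.
- stand: Parking stand, fixed: wooden board 170 (x) x 100 (y) x 12 mm, from x = -50 to +120, y = +-50. Origin on the table under the axis of the stubby post (diameter 56, its top at z = 57 mm). A thin upright rod, diameter 12 to 20, top at z = 186, stands at (108, 0).
- post_foot (a point): Foot of the stubby parking post, on its axis at the top face of the board (z = 12 mm); the cap's rim centre comes to lie here. Post diameter 56, 45 high.
- rack: Key rack, fixed: plywood block 240 (x) x 60 (y) x 50 high, origin under its centre. Three slots at x = -75, 0, +75 mm, each 11 (x) x 27 (y), 44 deep; the paddle key and two other tools stand in them in any order.
- key: Paddle key. Origin on its axis at the underside of its flange (the shoulder that meets the rack's or the cylinder's top face), z up. Below: flat steel blade 24 (x) x 8 (y), 38 long. Above: flange 36 x 20 x 8, neck, then the black flat grip 60 (x) x 14 (y), from z = 18 to 62 mm. Same after a half turn about z. About 120 g. It stands upright in the rack.
- round_tool: Tool in the rack with the same blade and flange but a round upright knob, diameter 34, z = 20 to 62 mm. Not the key.
- tee_tool: Tool in the rack with the same blade and flange but a thin T bar, 84 long (its x), diameter 14, centred at z = 53 mm. Not the key.
- can: Bystander: aluminium can, diameter 46, 100 high, origin at its underside.
- wax: Bystander: block of wax 70 x 40 x 30 high, origin at its underside.
- file: Bystander: file lying along its y, about 220 long, 22 wide, 20 high.
- spray: Bystander: white bottle, diameter 60, 190 high, origin at its underside.
- block: Bystander: wooden block 60 x 60 x 45 high, origin at its underside.
- mug: Bystander: white mug, diameter 76, 90 high, open side up.
- brush: Bystander: brush lying on the table, 200 long.
Mind the look-alikes: they are no part of the job. Leave any blue look-alike of the stand alone.

How it is judged:
On the way, in this order (a step that is already met when the one before it is completed fails the run):
1. the cap sits fully down over the parking post (horizontal distance between cap and post_foot below 0.01 m and z of cap in the frame of post_foot below 0.006 m and angle between cap's own z axis and vertical below 0.15 rad), for 0.2 s.
2. the paddle key is fully home in the switch (horizontal distance between key and keyway below 0.005 m and z of key in the frame of keyway below 0.005 m and angle between key's own z axis and vertical below 0.12 rad and angle between the x axis of key and the x axis of keyway, either way round below 0.35 rad), for 0.2 s.
3. the switch is turned clockwise to its stop (value of joint rotor above 1.28 rad), for 0.2 s.
At the end, for the whole second after the job is handed in: Cap mouth down over the post: rim within 6 mm of the board, 10 mm of the post's axis, tilt under 0.15 rad. Key in the switch: flange within 5 mm of the cylinder's face, 5 mm of its axis, tilt under 0.12 rad. Cylinder past 1.28 rad (stop 1.4). Both at rest (all of step 1 and all of step 2 and value of joint rotor above 1.28 rad and linear speed of each of cap, key below 0.02 m/s); the robot touches nothing.
It fails at once if another tool in the rack is disturbed (moved more than 25 mm) (distance of any of round_tool, tee_tool from where it was at the start of the episode above 0.025 m).
It fails at once if something lying about is disturbed (moved more than 25 mm) (distance of any of can, wax, file, spray, block, brush, mug from where it was at the start of the episode above 0.025 m).
It also fails if it takes over 67 s, if anything falls off the work surface, if the arm or the gripper's body presses on something with over 40 N, if the wrist force passes 120 N, or if a joint passes its speed limit or range.

ROBOT

A 6-joint arm with a two-finger parallel gripper is mounted at the origin on the work surface. World frame = base frame: x ahead of the robot, y to its left, z up, the work surface at z = 0. Lengths are in m, angles in rad, forces in N, time in s.
With the tool pointing down it reaches from about 0.35 to 0.975 m from the base axis. Payload 7.1 kg.
Tool frame: the origin (TCP) lies at the very end of the fingers, on their centre line; the grasp point (between the pads) lies 19 mm behind it; z points along the fingers, y is the line along which they close (so a half turn about z gives the same grasp; the last joint's range is limited). The gripper opens to 88 mm and grips with 3 to 60 N. Pads are 20 mm wide; open, the fingers measure 115 mm over their backs; the gripper's body (75 mm by 178 mm) begins 61 mm behind the grasp point.
Start: joints at [-1.237, 0.423, 1.63, -0, 1.089, -0.019], TCP at [0.216, -0.586, 0.223] pointing down, gripper open.
Joint ranges: [-3, 3], [-0.9, 2.11], [0.09, 2.58], [-1.31, 4.45], [0.11, 2.69], [-2.54, 2.54]. Speed limits (rad/s): [2.39, 2.39, 3.01, 3.14, 3.14, 3.14].

INTERFACE

Orientations are given as a unit quaternion [w, x, y, z].
In Python, from bench import sense, read_camera, job_done gives the robot as it stands.
- The arm moves only by the tool drive_tool, never from a script. Its arguments are lists of equal length, an entry for each row: "slide": the shift along the tool's x, y, z in m, a list of three; "rotation": the turn, a rotation vector about the tool's x, y, z in rad, a list of three; "fingers": the opening in per cent of the stroke, from 0 (shut) to 100 (fully open). A call has 1 to 8 rows; each row is the pose to reach, as a shift and turn from the pose commanded when the call began, along the tool's axes at that moment; what a row does not reach only later rows make up. A row lasts 1/12 s, in which the tool goes at most 41.7 mm and 7.16 degrees, less where a joint would pass 70% of its speed; a pose out of reach is approached as far as the arm can. A call with a gripper value outside its range is refused whole. The fingers move at their own pace and stop on an object; "squeeze" is the grip in N (left out, the last holds). Time passes only in rows, so rows that repeat a pose let the fingers close. It gives the time, the measured TCP pose, the force, the opening and the grip force at its end, in the units of the state.
- sense(): the state, without advancing time (a new reading comes with each control period).
- read_camera(name): name is "scene" or "side" or "wrist"; returns a dict with "img" (384x512x3 uint8, red, green, blue), "intrinsics" (3x3 intrinsics, pixels), "cam_to_world" (4x4, takes a point from camera to world coordinates); the wrist camera has in their place "hand_eye" (4x4, takes a point from camera to tool coordinates, whose origin is the TCP and whose axes are the flange's). Camera axes: x right, y up, looking along -z (the intrinsics and any distortion apply to the point x, -y, -z); pixel columns grow to the right and rows downward; lengths in m; the calibration is good to about 2 mm. A picture is of the moment at which its call begins: read the wrist's pose just before it. There is no depth.
- job_done(): hands the job in; it is judged then, once.
The state is a dict: "time_s": time; "joints": joint angles; "joint_velocities": joint speeds; "joint_efforts": joint torques, N m; "tool_pos": TCP position; "tool_rot": TCP orientation; "contact_force": force on the tool from outside, world axes, zero at the start; "torque": the same for the moment, N m; "width": opening from 0.0 (shut) to 1.0 (fully open); "finger_force": force on a finger pad.
Only numpy, scipy, OpenCV 4.12 (cv2) and the standard library are available. Lean on these libraries where they do the work, as an engineer would, in place of code of your own. Each camera call takes 0.05 s, during which the arm holds its last target. There are 200 camera calls.

## Working session

There is one attempt and no reset: what is moved stays moved. The work goes in short steps, Python scripts to look and compute and a tool call to move; the robot and the scene stay as the last step left them, time stands still between calls to the robot, and variables do not carry over. Pictures are saved under pics/ and viewed, at most 10 in all, crops included, and the job is handed in when it is done.

Besides the shell and the picture viewer there is one more tool, called by a JSON object that holds its "name" and its "arguments", one argument or row to a line. drive_tool: Moves the arm, as the interface text tells. Its arguments: {"type":"object","properties":{"slide":{"type":"array"},"rotation":{"type":"array"},"fingers":{"type":"array"},"squeeze":{"type":"number"}},"required":["slide","rotation","fingers"]}

```bash
mkdir -p pics; ls; python3 - <<'E'
from bench import *
import cv2,numpy as np,pickle
s=sense();print(s)
d={}
for n in("scene","side","wrist"):
    r=read_camera(n);d[n]=r;cv2.imwrite(f"pics/{n}.png",r["img"][...,::-1])
    print(n,{k:np.round(v,4).tolist() for k,v in r.items() if k!="img"})
pickle.dump(d,open("d.pkl","wb"))
a=cv2.resize(d["scene"]["img"],(800,600),interpolation=cv2.INTER_CUBIC);cv2.imwrite("pics/scene_b.png",a[...,::-1])
a=cv2.resize(d["side"]["img"],(800,600),interpolation=cv2.INTER_CUBIC);cv2.imwrite("pics/side_b.png",a[...,::-1])
E
```

```text
pics
{'time_s': 0.0, 'joints': array([-1.23697781e+00,  4.23820130e-01,  1.63066678e+00,  1.20701164e-05,
        1.08861193e+00, -1.89955799e-02]), 'joint_velocities': array([-0.00112246, -0.00156919,  0.00068181, -0.00012986, -0.00077049,
        0.00033567]), 'joint_efforts': array([-3.21333922e-03, -5.44629192e+01, -2.73668039e+01,  6.42452622e-02,
        2.27581593e-02, -1.30816325e-04]), 'tool_pos': array([ 0.21581292, -0.58597432,  0.22192376]), 'tool_rot': array([-7.44618812e-04,  9.84480799e-01,  1.75490712e-01, -1.12777570e-04]), 'contact_force': array([-0.95668337, -0.43153072, -0.83752024]), 'torque': array([0.01012198, 0.0104858 , 0.0380569 ]), 'finger_force': 0.0, 'width': 0.9995244184495212}
scene {'intrinsics': [[423.0119, 0.0, 260.174], [0.0, 423.0119, 190.8969], [0.0, 0.0, 1.0]], 'cam_to_world': [[0.4119, -0.5878, 0.6963, 1.528], [0.9112, 0.27, -0.3111, -0.4592], [-0.0051, 0.7626, 0.6469, 1.0323], [0.0, 0.0, 0.0, 1.0]]}
side {'intrinsics': [[441.9394, 0.0, 259.2732], [0.0, 441.9394, 181.2865], [0.0, 0.0, 1.0]], 'cam_to_world': [[-0.7207, 0.4289, -0.5447, -0.2844], [-0.693, -0.4701, 0.5466, 0.8211], [-0.0216, 0.7714, 0.636, 1.0504], [0.0, 0.0, 0.0, 1.0]]}
wrist {'intrinsics': [[304.6226, 0.0, 250.8889], [0.0, 304.6226, 191.4415], [0.0, 0.0, 1.0]], 'hand_eye': [[-0.0003, 0.9683, 0.2498, 0.0674], [1.0, 0.0003, -0.0001, -0.0008], [-0.0001, 0.2498, -0.9683, -0.1614], [0.0, 0.0, 0.0, 1.0]]}
```

View pics/scene_b.png

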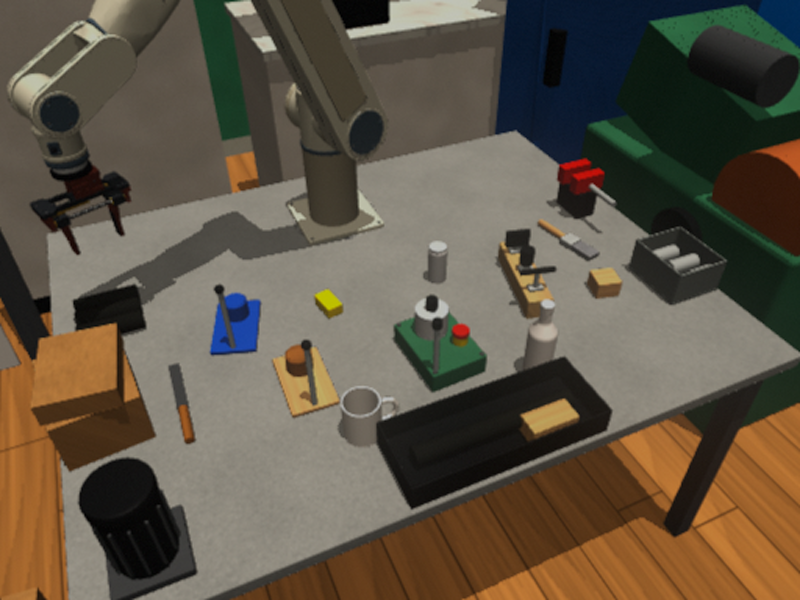

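View pics/side_b.png

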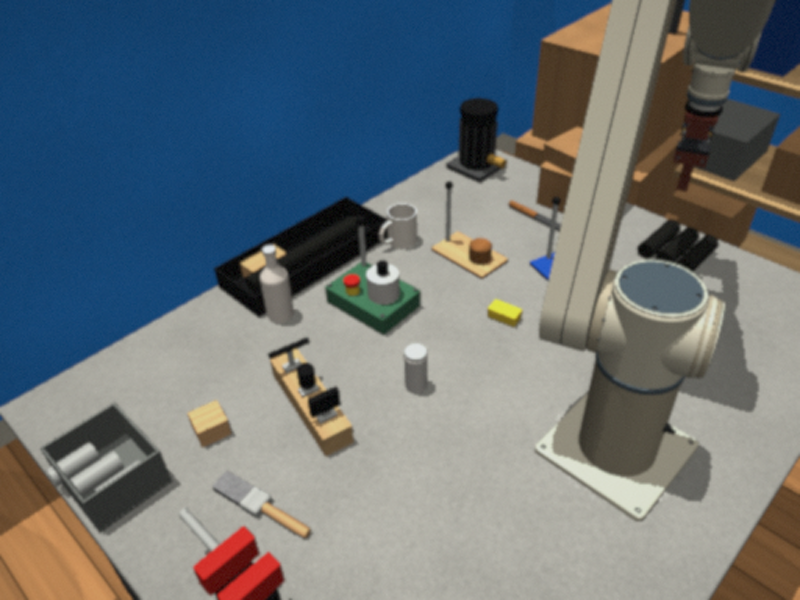

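```bash
python3 - <<'E'
import cv2,numpy as np,pickle
d=pickle.load(open("d.pkl","rb"))
T=[[("scene",246,180),("scene",166,205),("scene",305,138)],[("side",205,140),("side",265,110),("side",165,213)]]
rows=[]
for r in T:
    o=[]
    for n,x,y in r:
        c=cv2.resize(d[n]["img"][y:y+80,x:x+70],None,fx=3.75,fy=3.75,interpolation=cv2.INTER_CUBIC)[...,::-1].copy()
        for k in range(0,80,10):
            for m in range(0,70,10):
                cv2.circle(c,(int((m+.5)*3.75),int((k+.5)*3.75)),0,(255,0,255),-1)
        c[:,-1]=0;c[-1]=0
        o.append(c)
    rows.append(np.hstack([i[:, :262] for i in o]))
cv2.imwrite("pics/tiles.png",np.vstack(rows)); print(np.vstack(rows).shape)
E
```

```text
(600, 786, 3)
```

View pics/tiles.png

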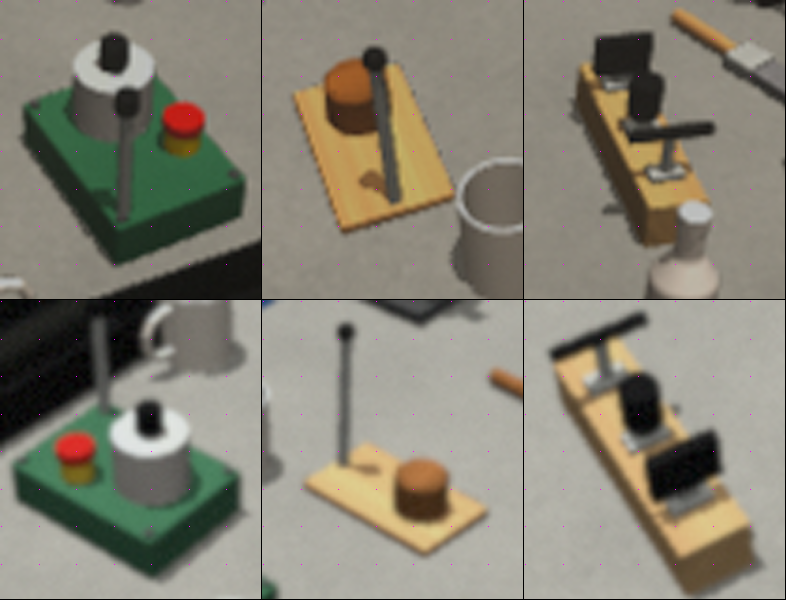

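```bash
cat > fit.py <<'E'
import numpy as np,pickle
from scipy.optimize import least_squares
d=pickle.load(open("d.pkl","rb"))
def proj(n,P):
    C=d[n]["cam_to_world"];K=d[n]["intrinsics"]
    p=(np.asarray(P)-C[:3,3])@C[:3,:3]
    u=p*[1,-1,-1]@K.T if 0 else (p*[1,-1,-1])@K.T
    return u[:,:2]/u[:,2:]
def place(q,P):
    P=np.array(P,float)/1000;c,s=np.cos(q[2]),np.sin(q[2])
    return np.c_[q[0]+c*P[:,0]-s*P[:,1],q[1]+s*P[:,0]+c*P[:,1],P[:,2]]
def fit(obs):
    def f(q): return np.concatenate([(proj(n,place(q,[o[2:] for o in L]))-[(x0+o[0]/3.75-.37,y0+o[1]/3.75-.37) for o in L]).ravel() for n,x0,y0,L in obs])
    r=min((least_squares(f,[.6,0,a],loss="soft_l1") for a in np.arange(0,6.3,.8)),key=lambda r:r.cost)
    return r.x,f(r.x).reshape(-1,2)
O=dict(
switch=[("scene",246,180,[(25,107,-55,-65,50),(118,232,125,-65,50),(243,182,125,65,50),(118,263,125,-65,0),(114,38,0,0,138),(184,115,62,36,86)]),
 ("side",205,140,[(16,167,125,65,50),(240,183,-55,-65,50),(155,245,-55,65,50),(149,105,0,0,138),(76,145,62,36,86)])],
stand=[("scene",166,205,[(33,95,-50,-50,12),(82,230,120,-50,12),(191,197,120,50,12),(138,66,-50,50,12),(113,58,108,0,180)]),
 ("side",265,110,[(44,185,120,50,12),(103,145,120,-50,12),(225,210,-50,-50,12),(163,252,-50,50,12),(84,30,108,0,180)])],
rack=[("scene",305,138,[(61,65,-120,-30,50),(124,207,120,-30,50),(186,197,120,30,50),(124,243,120,-30,0)]),
 ("side",165,213,[(31,58,120,30,50),(228,227,-120,-30,50),(159,255,-120,30,50),(166,297,-120,30,0)])])
for k,o in O.items():
    q,r=fit(o);print(k,q.round(4),r.round(1).tolist())
    if k=="rack":print("key",place(q,[(-75,0,50)]))
E
python3 fit.py
```

```text
switch [0.5829 0.02   0.0617] [[-1.1, -2.0], [-0.0, -1.4], [1.3, -1.9], [-0.3, 1.0], [-0.0, 0.2], [-0.1, -0.8], [-1.8, -1.4], [0.8, -3.5], [-1.1, -0.6], [0.0, 0.4], [-0.1, -0.3]]
stand [ 0.5414 -0.2671 -0.0371] [[-0.6, -0.9], [-0.8, -0.6], [1.0, -1.2], [0.0, -1.1], [-0.1, -0.6], [-1.4, -1.9], [0.1, -1.6], [0.1, -1.3], [-0.6, -0.8], [-0.4, -0.9]]
rack [ 0.4859  0.3194 -0.2446] [[-2.1, -0.7], [0.2, -0.2], [-0.3, 0.4], [-1.4, 0.6], [-0.6, 1.4], [0.0, -1.4], [-0.4, 0.4], [-0.5, 0.1]]
key [[0.41309899 0.33759424 0.05      ]]
```

{"name": "drive_tool", "arguments": {
  "slide": [
    [0, 0, -0.04],
    [0, 0, -0.08],
    [0.554, -0.442, -0.08],
    [0.554, -0.442, -0.08],
    [0.554, -0.442, -0.08],
    [0.554, -0.442, -0.08],
    [0.554, -0.442, -0.08],
    [0.554, -0.442, -0.08]
  ],
  "rotation": [
    [0, 0, -0.12],
    [0, 0, -0.24],
    [0, 0, -1.847],
    [0, 0, -1.847],
    [0, 0, -1.847],
    [0, 0, -1.847],
    [0, 0, -1.847],
    [0, 0, -1.847]
  ],
  "fingers": [100, 100, 100, 100, 100, 100, 100, 100],
  "squeeze": 30
}}

```text
time_s: 0.82
tool_pos: [0.3459, -0.3707, 0.3026]
tool_rot: [-0.0, 0.781, 0.624, 0.0]
contact_force: [0.9, -0.7, 0.0]
width: 0.999
finger_force: 0.0
```

```bash
cat > h.py <<'E'
import numpy as np,sys
from scipy.spatial.transform import Rotation as R
from bench import *
def pose():
    s=sense();w,x,y,z=s["tool_rot"];return np.array(s["tool_pos"]),R.from_quat([x,y,z,w]),s
def go(x,y,z,psi):
    p,r,s=pose()
    T=R.from_matrix(np.c_[[np.cos(psi),np.sin(psi),0],[np.sin(psi),-np.cos(psi),0],[0,0,-1]])
    X=r.as_matrix()[:,0]
    print("t",round(s["time_s"],2),"at",p.round(4),"psi",round(float(np.arctan2(X[1],X[0])),4),"j",s["joints"].round(2),"w",round(float(s["width"]),3))
    print("slide",r.inv().apply(np.array([x,y,z])-p).round(4),"rot",(r.inv()*T).as_rotvec().round(4))
def wcam():
    p,r,s=pose();c=read_camera("wrist");H=c["hand_eye"];M=np.eye(4);M[:3,:3]=r.as_matrix();M[:3,3]=p
    return c["img"],c["intrinsics"],M@H
def ray(K,C,u,v,z):
    d=C[:3,:3]@np.array([(u-K[0,2])/K[0,0],-(v-K[1,2])/K[1,1],-1]);return C[:3,3]+d*(z-C[2,3])/d[2]
if __name__=="__main__":go(*map(float,sys.argv[1:]))
E
python3 h.py .583 .02 .28 2.2
```

```text
t 0.82 at [ 0.3459 -0.3707  0.3026] psi 1.3485 j [-0.84  0.16  1.8   0.    1.18 -0.62] w 0.999
slide [0.4334 0.1451 0.0227] rot [ 0.000e+00 -1.000e-04 -8.515e-01]
```

{"name": "drive_tool", "arguments": {
  "slide": [
    [0.433, 0.145, 0.023],
    [0.433, 0.145, 0.023],
    [0.433, 0.145, 0.023],
    [0.433, 0.145, 0.023],
    [0.433, 0.145, 0.023],
    [0.433, 0.145, 0.023],
    [0.433, 0.145, 0.023],
    [0.433, 0.145, 0.023]
  ],
  "rotation": [
    [0, 0, -0.85],
    [0, 0, -0.85],
    [0, 0, -0.85],
    [0, 0, -0.85],
    [0, 0, -0.85],
    [0, 0, -0.85],
    [0, 0, -0.85],
    [0, 0, -0.85]
  ],
  "fingers": [100, 100, 100, 100, 100, 100, 100, 100]
}}

```text
time_s: 1.48
tool_pos: [0.5204, -0.087, 0.2858]
tool_rot: [-0.0, 0.454, 0.891, -0.0]
contact_force: [0.8, -0.6, -0.2]
width: 0.999
finger_force: 0.0
```

```bash
python3 h.py .583 .02 .28 2.2
```

```text
t 1.48 at [ 0.5204 -0.087   0.2858] psi 2.1983 j [-0.19  0.21  1.78 -0.    1.15 -0.82] w 0.999
slide [0.0498 0.1135 0.0058] rot [-0.0001  0.     -0.0017]
```

{"name": "drive_tool", "arguments": {
  "slide": [
    [0.05, 0.1135, 0.006],
    [0.05, 0.1135, 0.006],
    [0.05, 0.1135, 0.006],
    [0.05, 0.1135, 0.006],
    [0.05, 0.1135, 0.006],
    [0.05, 0.1135, 0.006]
  ],
  "rotation": [
    [0, 0, 0],
    [0, 0, 0],
    [0, 0, 0],
    [0, 0, 0],
    [0, 0, 0],
    [0, 0, 0]
  ],
  "fingers": [100, 100, 100, 100, 100, 100]
}}

```text
time_s: 1.98
tool_pos: [0.5824, 0.0177, 0.2794]
tool_rot: [-0.001, 0.456, 0.89, -0.0]
contact_force: [0.0, -0.1, 0.8]
width: 1.0
finger_force: 0.0
```

```bash
python3 - <<'E'
from h import *
import cv2,pickle
im,K,C=wcam();pickle.dump((im,K,C),open("w1.pkl","wb"))
def pr(P):
    p=(np.array(P)-C[:3,3])@C[:3,:3]*[1,-1,-1]@K.T;return (p[:2]/p[2]).round(1)
a=cv2.resize(im,(800,600),interpolation=cv2.INTER_CUBIC)[...,::-1]
cv2.imwrite("pics/w1.png",a)
print("knob pred(800px)",pr([.5829,.02,.138])*1.5625,C[:3,3])
go(.583,.02,.28,2.2)
E
```

```text
knob pred(800px) [395.46875 282.96875] [0.54154213 0.07366497 0.44082185]
t 2.03 at [0.5822 0.0171 0.2796] psi 2.1924 j [ 0.01  0.3   1.67 -0.    1.17 -0.61] w 0.999
slide [ 0.0019  0.0023 -0.0004] rot [-0.001  -0.0004 -0.0076]
```

View pics/w1.png

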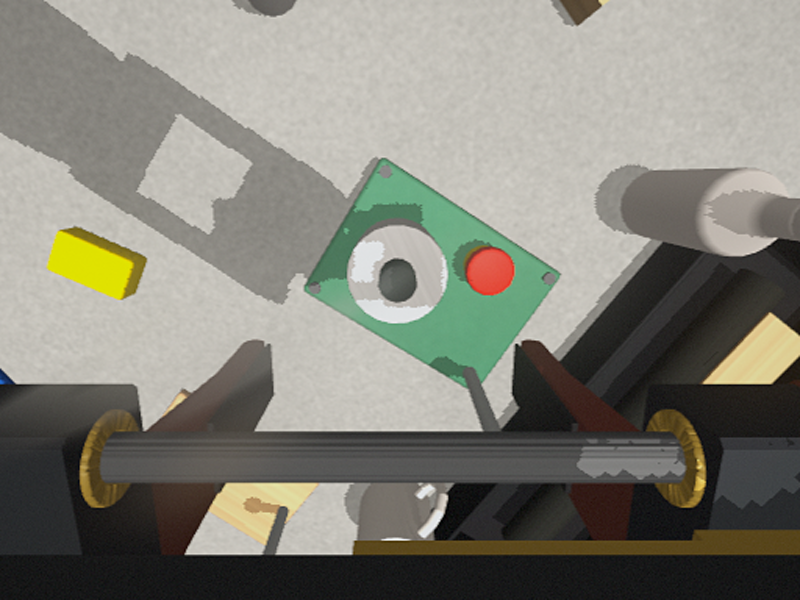

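```bash
python3 - <<'E'
from h import *
import pickle
im,K,C=pickle.load(open("w1.pkl","rb"))
f=lambda u,v,z:ray(K,C,u/1.5625-.18,v/1.5625-.18,z)
k=f(399,279,.138);c=f(397,273,.11);b=f(490,271,.086);print(k,c,b)
q=[f(*p,.05) for p in((383,158),(305,288),(560,273),(468,389))]
print(np.array(q).round(4))
v=(b-(k+c)/2)[:2];print(np.linalg.norm(v),np.arctan2(v[1],v[0])-.526)
for a,bb in((0,2),(1,3)):
    v=q[bb]-q[a];print(np.linalg.norm(v),np.arctan2(v[1],v[0]))
v=q[0]-q[1];print(np.linalg.norm(v),np.arctan2(v[1],v[0])-np.pi/2)
print("centre-derived",np.mean(q,0)[:2])
E
```

```text
[0.58293642 0.02350047 0.138     ] [0.58307065 0.02155305 0.11      ] [0.64247991 0.06015509 0.086     ]
[[ 0.5277  0.0805  0.05  ]
 [ 0.5351 -0.0436  0.05  ]
 [ 0.7013  0.0916  0.05  ]
 [ 0.7037 -0.0364  0.05  ]]
0.07037990189049989 0.03808875158021152
0.17402835229976932 0.06390656015013517
0.16872503177497014 0.04239014353722056
0.12426972293176651 0.060073398252971755
centre-derived [0.61696076 0.02301868]
```

```bash
python3 h.py .583 .022 .113 2.2
```

```text
t 2.03 at [0.5822 0.0171 0.2796] psi 2.1924 j [ 0.01  0.3   1.67 -0.    1.17 -0.61] w 0.999
slide [0.0035 0.0036 0.1666] rot [-0.001  -0.0004 -0.0076]
```

{"name": "drive_tool", "arguments": {
  "slide": [
    [0.003, 0.003, 0.04],
    [0.003, 0.003, 0.08],
    [0.003, 0.003, 0.12],
    [0.003, 0.003, 0.12],
    [0.003, 0.003, 0.12],
    [0.003, 0.003, 0.12]
  ],
  "rotation": [
    [0, 0, 0],
    [0, 0, 0],
    [0, 0, 0],
    [0, 0, 0],
    [0, 0, 0],
    [0, 0, 0]
  ],
  "fingers": [90, 80, 70, 70, 70, 70]
}}

```text
time_s: 2.53
tool_pos: [0.5846, 0.021, 0.1619]
tool_rot: [0.001, 0.457, 0.889, 0.0]
contact_force: [-0.1, 0.5, -0.1]
width: 0.702
finger_force: 0.0
```

```bash
python3 h.py .583 .022 .113 2.2
```

```text
t 2.53 at [0.5846 0.021  0.1619] psi 2.1914 j [ 0.02  0.44  1.77 -0.    0.93 -0.6 ] w 0.702
slide [ 0.0018 -0.0008  0.0489] rot [ 0.0017  0.0012 -0.0086]
```

{"name": "drive_tool", "arguments": {
  "slide": [
    [0.001, -0.001, 0.03],
    [0.001, -0.001, 0.048],
    [0.001, -0.001, 0.048],
    [0.001, -0.001, 0.048],
    [0.001, -0.001, 0.048],
    [0.001, -0.001, 0.048],
    [0.001, -0.001, 0.048],
    [0.001, -0.001, 0.048]
  ],
  "rotation": [
    [0, 0, 0],
    [0, 0, 0],
    [0, 0, 0],
    [0, 0, 0],
    [0, 0, 0],
    [0, 0, 0],
    [0, 0, 0],
    [0, 0, 0]
  ],
  "fingers": [70, 70, 70, 20, 20, 20, 20, 20],
  "squeeze": 30
}}

```text
time_s: 3.2
tool_pos: [0.5829, 0.0222, 0.1131]
tool_rot: [0.001, 0.457, 0.89, 0.0]
contact_force: [0.2, 0.1, -0.2]
width: 0.365
finger_force: 0.0
```

{"name": "drive_tool", "arguments": {
  "slide": [
    [0, 0, 0],
    [0, 0, 0],
    [0, 0, 0],
    [0, 0, -0.005],
    [0, 0, -0.015],
    [0, 0, -0.03],
    [0, 0, -0.045],
    [0, 0, -0.06]
  ],
  "rotation": [
    [0, 0, 0],
    [0, 0, 0],
    [0, 0, 0],
    [0, 0, 0],
    [0, 0, 0],
    [0, 0, 0],
    [0, 0, 0],
    [0, 0, 0]
  ],
  "fingers": [15, 15, 15, 15, 15, 15, 15, 15]
}}

```text
time_s: 3.87
tool_pos: [0.5817, 0.0221, 0.1727]
tool_rot: [-0.0, 0.457, 0.89, -0.0]
contact_force: [-0.5, 0.0, -0.9]
width: 0.288
finger_force: 30.0
```

```bash
python3 h.py .5414 -.2671 .25 2.2;python3 -c "
from h import *
print(sense()['contact_force'],sense()['finger_force'])"
```

```text
t 3.87 at [0.5817 0.0221 0.1727] psi 2.1928 j [ 0.02  0.42  1.76 -0.    0.96 -0.6 ] w 0.288
slide [-0.2115 -0.2014 -0.0773] rot [-0.0009 -0.0006 -0.0072]
[-0.46895719  0.00097142 -0.86371933] 29.996818900108337
```

```bash
python3 h.py .6 -.34 .30 2.2
```

```text
t 3.87 at [0.5817 0.0221 0.1727] psi 2.1928 j [ 0.02  0.42  1.76 -0.    0.96 -0.6 ] w 0.288
slide [-0.3049 -0.1963 -0.1273] rot [-0.0009 -0.0006 -0.0072]
```

{"name": "drive_tool", "arguments": {
  "slide": [
    [0, 0, -0.04],
    [0, 0, -0.08],
    [-0.02, -0.01, -0.12],
    [-0.05, -0.03, -0.127],
    [-0.08, -0.05, -0.127],
    [-0.11, -0.07, -0.127],
    [-0.14, -0.09, -0.127],
    [-0.17, -0.11, -0.127]
  ],
  "rotation": [
    [0, 0, 0],
    [0, 0, 0],
    [0, 0, 0],
    [0, 0, 0],
    [0, 0, 0],
    [0, 0, 0],
    [0, 0, 0],
    [0, 0, 0]
  ],
  "fingers": [15, 15, 15, 15, 15, 15, 15, 15]
}}

```text
time_s: 4.53
tool_pos: [0.5912, -0.1816, 0.2995]
tool_rot: [-0.0, 0.457, 0.89, -0.0]
contact_force: [0.8, 0.3, -1.9]
width: 0.29
finger_force: 30.0
```

{"name": "drive_tool", "arguments": {
  "slide": [
    [-0.03, -0.02, 0],
    [-0.06, -0.04, 0],
    [-0.09, -0.06, 0],
    [-0.12, -0.08, 0],
    [-0.135, -0.086, 0],
    [-0.135, -0.086, 0],
    [-0.135, -0.086, 0],
    [-0.135, -0.086, 0]
  ],
  "rotation": [
    [0, 0, 0],
    [0, 0, 0],
    [0, 0, 0],
    [0, 0, 0],
    [0, 0, 0],
    [0, 0, 0],
    [0, 0, 0],
    [0, 0, 0]
  ],
  "fingers": [15, 15, 15, 15, 15, 15, 15, 15]
}}

```text
time_s: 5.2
tool_pos: [0.6002, -0.339, 0.2987]
tool_rot: [-0.001, 0.457, 0.89, 0.0]
contact_force: [0.3, 0.3, -2.3]
width: 0.292
finger_force: 30.0
```

```bash
python3 - <<'E'
from h import *
import cv2,pickle
go(.5414,-.2671,.25,2.2)
im,K,C=wcam();pickle.dump((im,K,C),open("w2.pkl","wb"))
cv2.imwrite("pics/w2.png",cv2.resize(im,(800,600),interpolation=cv2.INTER_CUBIC)[...,::-1])
E
```

```text
t 5.2 at [ 0.6002 -0.339   0.2987] psi 2.193 j [-0.53  0.45  1.4   0.    1.29 -1.15] w 0.292
slide [ 0.0926 -0.0059  0.0489] rot [-0.0003 -0.0014 -0.007 ]
```

View pics/w2.png

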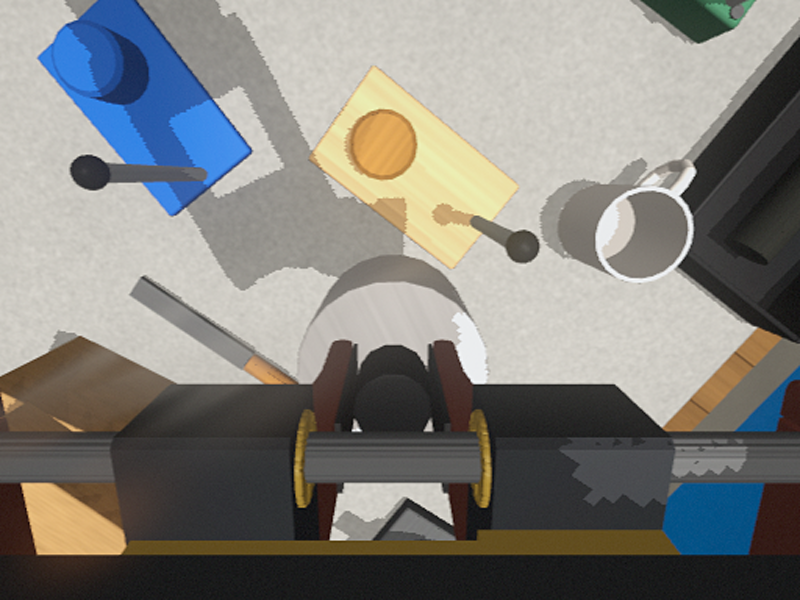

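```bash
python3 - <<'E'
from h import *
import pickle
im,K,C=pickle.load(open("w2.pkl","rb"))
f=lambda u,v,z:ray(K,C,u/1.5625-.18,v/1.5625-.18,z)
print(f(384,145,.057),np.linalg.norm(f(351,145,.057)-f(417,145,.057)))
q=np.array([f(*p,.012) for p in((311,157),(374,66),(518,185),(455,268))]);print(q)
v=q[2]-q[1];print(np.linalg.norm(v),np.arctan2(v[1],v[0]));v=q[3]-q[0];print(np.linalg.norm(v),np.arctan2(v[1],v[0]))
m=q.mean(0);a=np.arctan2(v[1],v[0]);print(m[:2]-.035*np.array([np.cos(a),np.sin(a)]))
# cap top centre check at z~ TCP-.003, outer circle
go(.54,-.266,.2,2.2)
E
```

```text
[ 0.53995295 -0.26698397  0.057     ] 0.05328038492386339
[[ 0.49021293 -0.31197722  0.012     ]
 [ 0.49314993 -0.21721601  0.012     ]
 [ 0.65776852 -0.22212754  0.012     ]
 [ 0.65790098 -0.31701518  0.012     ]]
0.16469184235209408 -0.02982693394508522
0.16776371193385592 -0.030034585989037355
[ 0.53977388 -0.26603294]
t 5.25 at [ 0.6004 -0.3386  0.2989] psi 2.1937 j [-0.53  0.45  1.4   0.    1.29 -1.15] w 0.292
slide [ 0.0941 -0.0067  0.099 ] rot [-0.0001 -0.001  -0.0063]
```

{"name": "drive_tool", "arguments": {
  "slide": [
    [0.03, -0.002, 0],
    [0.06, -0.004, 0],
    [0.093, -0.007, 0],
    [0.093, -0.007, 0.04],
    [0.093, -0.007, 0.08],
    [0.093, -0.007, 0.12],
    [0.093, -0.007, 0.12],
    [0.093, -0.007, 0.12]
  ],
  "rotation": [
    [0, 0, 0],
    [0, 0, 0],
    [0, 0, 0],
    [0, 0, 0],
    [0, 0, 0],
    [0, 0, 0],
    [0, 0, 0],
    [0, 0, 0]
  ],
  "fingers": [15, 15, 15, 15, 15, 15, 15, 15]
}}

```text
time_s: 5.92
tool_pos: [0.5397, -0.2667, 0.1779]
tool_rot: [-0.002, 0.456, 0.89, 0.0]
contact_force: [1.1, -0.8, -1.4]
width: 0.289
finger_force: 30.0
```

```bash
python3 h.py .5405 -.267 .125 2.1937
```

```text
t 5.92 at [ 0.5397 -0.2667  0.1779] psi 2.1943 j [-0.48  0.45  1.71  0.    0.99 -1.1 ] w 0.289
slide [-0.001   0.0006  0.0529] rot [-0.002  -0.0041  0.0006]
```

{"name": "drive_tool", "arguments": {
  "slide": [
    [0, 0, 0.03],
    [0, 0, 0.05],
    [0, 0, 0.056],
    [0, 0, 0.062],
    [0, 0, 0.066],
    [0, 0, 0.066]
  ],
  "rotation": [
    [0, 0, 0],
    [0, 0, 0],
    [0, 0, 0],
    [0, 0, 0],
    [0, 0, 0],
    [0, 0, 0]
  ],
  "fingers": [15, 15, 15, 15, 15, 15]
}}

```text
time_s: 6.42
tool_pos: [0.5413, -0.2685, 0.1142]
tool_rot: [0.0, 0.457, 0.89, 0.0]
contact_force: [-1.9, 0.9, -3.0]
width: 0.292
finger_force: 30.0
```

{"name": "drive_tool", "arguments": {
  "slide": [
    [0, 0, 0.01],
    [0, 0, 0.02],
    [0, 0, 0.03],
    [0, 0, 0.035],
    [0, 0, 0.038],
    [0, 0, 0.039],
    [0, 0, 0.039]
  ],
  "rotation": [
    [0, 0, 0],
    [0, 0, 0],
    [0, 0, 0],
    [0, 0, 0],
    [0, 0, 0],
    [0, 0, 0],
    [0, 0, 0]
  ],
  "fingers": [15, 15, 15, 15, 15, 15, 15]
}}

```text
time_s: 7.0
tool_pos: [0.5405, -0.2683, 0.075]
tool_rot: [-0.0, 0.457, 0.89, -0.0]
contact_force: [-5.8, 4.2, 13.8]
width: 0.286
finger_force: 30.0
```

{"name": "drive_tool", "arguments": {
  "slide": [
    [0, 0, 0],
    [0, 0, 0],
    [0, 0, 0],
    [0, 0, 0],
    [0, 0, 0],
    [0, 0, -0.01],
    [0, 0, -0.03],
    [0, 0, -0.06]
  ],
  "rotation": [
    [0, 0, 0],
    [0, 0, 0],
    [0, 0, 0],
    [0, 0, 0],
    [0, 0, 0],
    [0, 0, 0],
    [0, 0, 0],
    [0, 0, 0]
  ],
  "fingers": [60, 60, 60, 60, 60, 60, 60, 60]
}}

```text
time_s: 7.67
tool_pos: [0.5392, -0.2676, 0.1327]
tool_rot: [-0.002, 0.457, 0.89, 0.0]
contact_force: [0.5, -0.1, 0.4]
width: 0.597
finger_force: 0.0
```

```bash
python3 h.py .5405 -.267 .3 1.33; python3 -c "
from h import *
im,K,C=wcam()
import cv2,pickle;pickle.dump((im,K,C),open('w3.pkl','wb'));cv2.imwrite('pics/w3.png',im[...,::-1])
s=read_camera('scene')['img'];t=read_camera('side')['img']
r=lambda a,x,y:cv2.resize(a[y:y+75,x:x+75],(300,300),interpolation=cv2.INTER_CUBIC)
cv2.imwrite('pics/cap.png',cv2.hconcat([r(s,166,205),r(t,270,110)])[...,::-1])
"
```

```text
t 7.67 at [ 0.5392 -0.2676  0.1327] psi 2.1928 j [-0.48  0.51  1.74 -0.    0.9  -1.1 ] w 0.597
slide [ 0.0005  0.001  -0.1673] rot [-0.0039 -0.0031  0.8628]
```

View pics/cap.png

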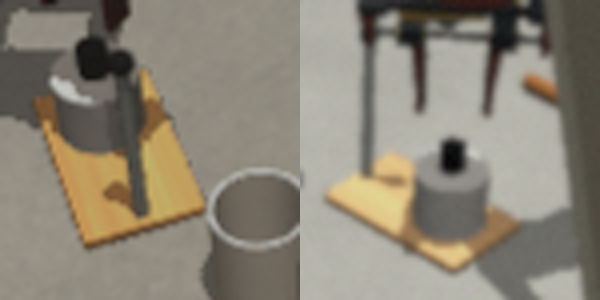

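{"name": "drive_tool", "arguments": {
  "slide": [
    [0, 0, -0.04],
    [0, 0, -0.08],
    [0, 0, -0.12],
    [0, 0, -0.15],
    [0, 0, -0.15]
  ],
  "rotation": [
    [0, 0, 0],
    [0, 0, 0],
    [0, 0, 0.12],
    [0, 0, 0.24],
    [0, 0, 0.36]
  ],
  "fingers": [60, 55, 50, 50, 50]
}}

```text
time_s: 8.23
tool_pos: [0.5435, -0.2698, 0.2906]
tool_rot: [0.005, 0.611, 0.792, 0.001]
contact_force: [0.9, -0.1, 0.3]
width: 0.501
finger_force: 0.0
```

```bash
python3 h.py .413 .338 .28 1.326
```

```text
t 8.23 at [ 0.5435 -0.2698  0.2906] psi 1.8269 j [-0.48  0.32  1.61  0.    1.19 -0.74] w 0.501
slide [0.6211 0.0277 0.0066] rot [0.0091 0.0048 0.5009]
```

{"name": "drive_tool", "arguments": {
  "slide": [
    [0.621, 0.028, 0.006],
    [0.621, 0.028, 0.006],
    [0.621, 0.028, 0.006],
    [0.621, 0.028, 0.006],
    [0.621, 0.028, 0.006],
    [0.621, 0.028, 0.006],
    [0.621, 0.028, 0.006],
    [0.621, 0.028, 0.006]
  ],
  "rotation": [
    [0, 0, 0.5],
    [0, 0, 0.5],
    [0, 0, 0.5],
    [0, 0, 0.5],
    [0, 0, 0.5],
    [0, 0, 0.5],
    [0, 0, 0.5],
    [0, 0, 0.5]
  ],
  "fingers": [50, 50, 50, 50, 50, 50, 50, 50]
}}

```text
time_s: 8.9
tool_pos: [0.4688, 0.0544, 0.2802]
tool_rot: [-0.0, 0.786, 0.618, -0.0]
contact_force: [1.4, 0.3, 0.5]
width: 0.497
finger_force: 0.0
```

```bash
python3 h.py .413 .338 .28 1.326
```

```text
t 8.9 at [0.4688 0.0544 0.2802] psi 1.3324 j [0.09 0.12 1.9  0.   1.12 0.33] w 0.497
slide [ 2.624e-01 -1.212e-01  2.000e-04] rot [-0.0008  0.0003  0.0064]
```

{"name": "drive_tool", "arguments": {
  "slide": [
    [0.262, -0.121, 0],
    [0.262, -0.121, 0],
    [0.262, -0.121, 0],
    [0.262, -0.121, 0],
    [0.262, -0.121, 0],
    [0.262, -0.121, 0],
    [0.262, -0.121, 0],
    [0.262, -0.121, 0]
  ],
  "rotation": [
    [0, 0, 0],
    [0, 0, 0],
    [0, 0, 0],
    [0, 0, 0],
    [0, 0, 0],
    [0, 0, 0],
    [0, 0, 0],
    [0, 0, 0]
  ],
  "fingers": [50, 50, 50, 50, 50, 50, 50, 50]
}}

```text
time_s: 9.57
tool_pos: [0.4127, 0.3413, 0.2802]
tool_rot: [-0.001, 0.785, 0.62, 0.0]
contact_force: [-0.2, 0.2, -0.1]
width: 0.5
finger_force: 0.0
```

{"name": "drive_tool", "arguments": {
  "slide": [
    [0, 0, 0],
    [0, 0, 0],
    [0, 0, 0]
  ],
  "rotation": [
    [0, 0, 0],
    [0, 0, 0],
    [0, 0, 0]
  ],
  "fingers": [50, 50, 50]
}}

```text
time_s: 9.82
tool_pos: [0.4142, 0.3346, 0.2803]
tool_rot: [0.0, 0.786, 0.618, -0.001]
contact_force: [-0.5, 1.0, 0.6]
width: 0.501
finger_force: 0.0
```

```bash
python3 - <<'E'
from h import *
import cv2,pickle
go(.413,.338,.28,1.326)
im,K,C=wcam();pickle.dump((im,K,C),open("w4.pkl","wb"))
cv2.imwrite("pics/w4.png",cv2.resize(im,(800,600),interpolation=cv2.INTER_CUBIC)[...,::-1])
E
```

```text
t 9.82 at [0.4142 0.3346 0.2803] psi 1.3317 j [ 0.66  0.22  1.78 -0.    1.14  0.9 ] w 0.501
slide [ 0.003  -0.002   0.0003] rot [-0.0005  0.0011  0.0057]
```

View pics/w4.png

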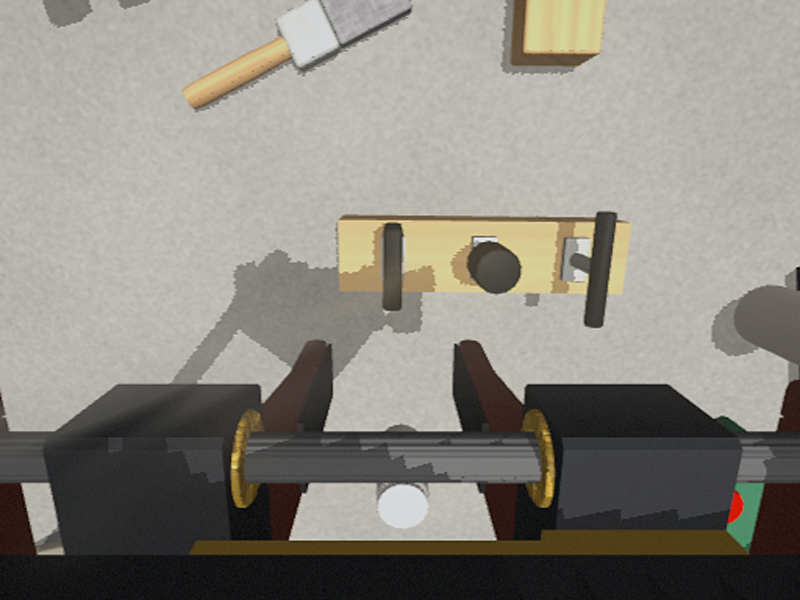

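```bash
python3 - <<'E'
from h import *
import pickle
im,K,C=pickle.load(open("w4.pkl","rb"))
f=lambda u,v,z:ray(K,C,u/1.5625-.18,v/1.5625-.18,z)
lo=f(392,309,.112);up=f(392.5,223,.112);print("grip lo/up",lo,up,np.linalg.norm(up-lo), "w",np.linalg.norm(f(383,280,.112)-f(401,280,.112)))
dv=(up-lo)/np.linalg.norm(up-lo);print("centre via lo",lo+.03*dv,"ang",np.arctan2(dv[1],dv[0]))
upb=f(392.5,223,.068);print("up as bottom edge",upb,np.linalg.norm((upb-lo)[:2]))
q=np.array([f(*p,.05) for p in((339,221),(629,224),(624,294),(339,290))]);m=q.mean(0)
v=(q[1]-q[0]+q[2]-q[3])/2;a=np.arctan2(v[1],v[0]);print(q,np.linalg.norm(v),a,"slot",m-.075*np.array([np.cos(a),np.sin(a),0]))
print("knob",f(497,268,.112))
E
```

```text
grip lo/up [0.40736701 0.31136808 0.112     ] [0.42225727 0.37089268 0.112     ] 0.061358764415961935 w 0.012744897168920312
centre via lo [0.41464727 0.3404713  0.112     ] ang 1.3256736072849626
up as bottom edge [0.42131045 0.36679916 0.068     ] 0.05715789284386708
[[0.37893916 0.37703827 0.05      ]
 [0.60839483 0.31852468 0.05      ]
 [0.59747253 0.26055754 0.05      ]
 [0.36364834 0.32125405 0.05      ]] 0.23918574803190001 -0.2518539589523272 slot [0.41447981 0.33803362 0.05      ]
knob [0.48624377 0.32294596 0.112     ]
```

```bash
python3 h.py .4145 .339 .076 1.322
```

```text
t 9.87 at [0.4145 0.3345 0.2805] psi 1.3311 j [ 0.66  0.22  1.78 -0.    1.14  0.9 ] w 0.497
slide [ 0.0045 -0.0009  0.2045] rot [-0.0003  0.0008  0.0091]
```

{"name": "drive_tool", "arguments": {
  "slide": [
    [0.004, -0.001, 0.04],
    [0.004, -0.001, 0.08],
    [0.004, -0.001, 0.12],
    [0.004, -0.001, 0.145],
    [0.004, -0.001, 0.145],
    [0.004, -0.001, 0.145]
  ],
  "rotation": [
    [0, 0, 0.008],
    [0, 0, 0.008],
    [0, 0, 0.008],
    [0, 0, 0.008],
    [0, 0, 0.008],
    [0, 0, 0.008]
  ],
  "fingers": [50, 50, 50, 50, 50, 50]
}}

```text
time_s: 10.37
tool_pos: [0.4141, 0.3386, 0.1352]
tool_rot: [0.0, 0.789, 0.614, -0.001]
contact_force: [0.5, -0.1, 0.0]
width: 0.503
finger_force: 0.0
```

```bash
python3 h.py .4145 .339 .076 1.322
```

```text
t 10.37 at [0.4141 0.3386 0.1352] psi 1.323 j [ 0.66  0.42  1.89 -0.    0.84  0.91] w 0.503
slide [0.0006 0.0004 0.0592] rot [-0.0017  0.0023  0.001 ]
```

{"name": "drive_tool", "arguments": {
  "slide": [
    [0, 0, 0.03],
    [0, 0, 0.059],
    [0, 0, 0.059],
    [0, 0, 0.059],
    [0, 0, 0.059],
    [0, 0, 0.059],
    [0, 0, 0.059],
    [0, 0, 0.059]
  ],
  "rotation": [
    [0, 0, 0],
    [0, 0, 0],
    [0, 0, 0],
    [0, 0, 0],
    [0, 0, 0],
    [0, 0, 0],
    [0, 0, 0],
    [0, 0, 0]
  ],
  "fingers": [50, 50, 50, 10, 5, 5, 5, 5],
  "squeeze": 40
}}

```text
time_s: 11.03
tool_pos: [0.415, 0.3406, 0.0782]
tool_rot: [0.0, 0.789, 0.615, 0.001]
contact_force: [0.3, -0.2, -0.2]
width: 0.16
finger_force: 5.7
```

{"name": "drive_tool", "arguments": {
  "slide": [
    [0, 0, 0],
    [0, 0, 0],
    [0, 0, 0],
    [0, 0, 0],
    [0, 0, 0]
  ],
  "rotation": [
    [0, 0, 0],
    [0, 0, 0],
    [0, 0, 0],
    [0, 0, 0],
    [0, 0, 0]
  ],
  "fingers": [5, 5, 5, 5, 5]
}}

```text
time_s: 11.45
tool_pos: [0.415, 0.3406, 0.0782]
tool_rot: [0.0, 0.788, 0.615, 0.001]
contact_force: [-1.0, -0.7, 9.0]
width: 0.163
finger_force: 40.0
```

{"name": "drive_tool", "arguments": {
  "slide": [
    [0, 0, -0.01],
    [0, 0, -0.02],
    [0, 0, -0.035],
    [0, 0, -0.05],
    [0, 0, -0.08],
    [0, 0, -0.12],
    [0, 0, -0.16],
    [0, 0, -0.2]
  ],
  "rotation": [
    [0, 0, 0],
    [0, 0, 0],
    [0, 0, 0],
    [0, 0, 0],
    [0, 0, 0],
    [0, 0, 0],
    [0, 0, 0],
    [0, 0, 0]
  ],
  "fingers": [5, 5, 5, 5, 5, 5, 5, 5]
}}

```text
time_s: 12.12
tool_pos: [0.4135, 0.3396, 0.2793]
tool_rot: [-0.0, 0.789, 0.615, -0.0]
contact_force: [0.1, 0.9, -2.2]
width: 0.157
finger_force: 40.0
```

```bash
python3 h.py .66 .08 .28 3.04;  python3 h.py .583 .0215 .28 3.04; python3 -c "
from h import *
s=read_camera('scene')['img'];t=read_camera('side')['img']
import cv2
r=lambda a,x,y:cv2.resize(a[y:y+100,x:x+100],(400,400),interpolation=cv2.INTER_CUBIC)
cv2.imwrite('pics/key.png',cv2.hconcat([r(s,230,130),r(t,200,120)])[...,::-1])"
```

```text
t 12.12 at [0.4135 0.3396 0.2793] psi 1.3248 j [0.67 0.23 1.77 0.   1.14 0.91] w 0.157
slide [-0.1917  0.3023 -0.0007] rot [-4.0000e-04 -1.0000e-04 -1.7152e+00]
t 12.12 at [0.4135 0.3396 0.2793] psi 1.3248 j [0.67 0.23 1.77 0.   1.14 0.91] w 0.157
slide [-0.2672  0.2418 -0.0007] rot [-4.0000e-04 -1.0000e-04 -1.7152e+00]
```

View pics/key.png

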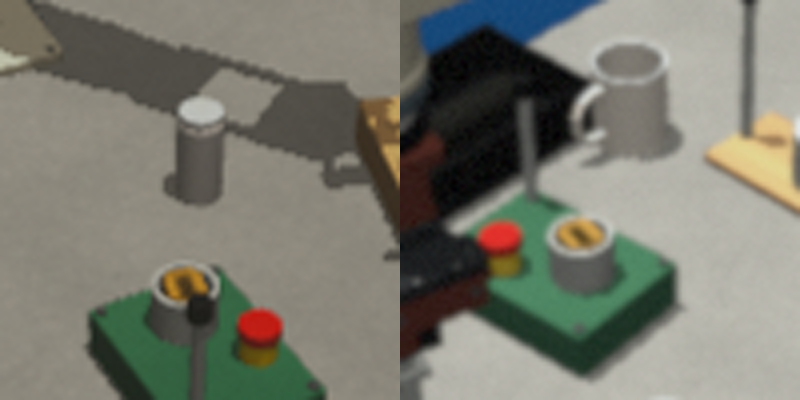

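```bash
python3 h.py .67 .035 .295 3.04
```

```text
t 12.22 at [0.4169 0.3424 0.2846] psi 1.3249 j [0.67 0.22 1.77 0.   1.14 0.91] w 0.158
slide [-0.2364  0.3203 -0.0104] rot [ 1.4500e-02 -1.0000e-03 -1.7151e+00]
```

{"name": "drive_tool", "arguments": {
  "slide": [
    [-0.01, 0.01, -0.015],
    [-0.03, 0.04, -0.015],
    [-0.05, 0.07, -0.015],
    [-0.07, 0.095, -0.015],
    [-0.09, 0.12, -0.015],
    [-0.11, 0.15, -0.015],
    [-0.13, 0.18, -0.015],
    [-0.15, 0.2, -0.015]
  ],
  "rotation": [
    [0, 0, -0.12],
    [0, 0, -0.24],
    [0, 0, -0.36],
    [0, 0, -0.48],
    [0, 0, -0.6],
    [0, 0, -0.72],
    [0, 0, -0.84],
    [0, 0, -0.96]
  ],
  "fingers": [5, 5, 5, 5, 5, 5, 5, 5]
}}

```text
time_s: 12.88
tool_pos: [0.5729, 0.144, 0.2915]
tool_rot: [0.0, 0.413, 0.911, -0.0]
contact_force: [0.6, 0.2, -1.1]
width: 0.161
finger_force: 40.0
```

```bash
python3 h.py .67 .035 .295 3.04
```

```text
t 12.88 at [0.5729 0.144  0.2915] psi 2.2902 j [ 0.23  0.3   1.64 -0.    1.2  -0.49] w 0.161
slide [-0.146   0.0012 -0.0035] rot [-2.000e-04  1.000e-04 -7.498e-01]
```

{"name": "drive_tool", "arguments": {
  "slide": [
    [-0.03, 0.001, 0],
    [-0.06, 0.001, 0],
    [-0.09, 0.001, 0],
    [-0.12, 0.001, 0],
    [-0.146, 0.001, 0],
    [-0.146, 0.001, 0],
    [-0.146, 0.001, 0],
    [-0.146, 0.001, 0]
  ],
  "rotation": [
    [0, 0, -0.12],
    [0, 0, -0.24],
    [0, 0, -0.36],
    [0, 0, -0.48],
    [0, 0, -0.6],
    [0, 0, -0.72],
    [0, 0, -0.75],
    [0, 0, -0.75]
  ],
  "fingers": [5, 5, 5, 5, 5, 5, 5, 5]
}}

```text
time_s: 13.55
tool_pos: [0.6675, 0.0356, 0.2909]
tool_rot: [-0.001, 0.053, 0.999, -0.0]
contact_force: [-0.9, 0.3, -1.3]
width: 0.157
finger_force: 40.0
```

{"name": "drive_tool", "arguments": {
  "slide": [
    [0, 0, 0],
    [0, 0, 0],
    [0, 0, 0],
    [0, 0, 0]
  ],
  "rotation": [
    [0, 0, 0],
    [0, 0, 0],
    [0, 0, 0],
    [0, 0, 0]
  ],
  "fingers": [5, 5, 5, 5]
}}

```text
time_s: 13.88
tool_pos: [0.6679, 0.0365, 0.2918]
tool_rot: [-0.0, 0.053, 0.999, 0.0]
contact_force: [0.1, 0.0, -1.5]
width: 0.155
finger_force: 40.0
```

```bash
python3 - <<'E'
from h import *
import cv2,pickle
go(.583,.0215,.22,3.04)
im,K,C=wcam();pickle.dump((im,K,C),open("w5.pkl","wb"))
def pr(P):
    p=(np.array(P)-C[:3,3])@C[:3,:3]*[1,-1,-1]@K.T;return p[:2]/p[2]
u=pr([.583,.0215,.095]).round().astype(int);print(u)
x0,y0=u-[40,40]
x0=max(x0,0);y0=max(y0,0);print(x0,y0)
a=cv2.resize(im[y0:y0+80,x0:x0+80],(480,480),interpolation=cv2.INTER_CUBIC)
b=cv2.resize(im[180:380,210:310],(300,600),interpolation=cv2.INTER_CUBIC)
o=np.zeros((600,780,3),np.uint8);o[:480,:480]=a;o[:,480:]=b
cv2.imwrite("pics/w5.png",o[...,::-1])
E
```

```text
t 13.88 at [0.6679 0.0365 0.2918] psi 3.0347 j [ 0.04  0.42  1.46  0.    1.26 -1.43] w 0.155
slide [ 0.0828 -0.024   0.0718] rot [ 0.     -0.     -0.0053]
[229 100]
189 60
```

View pics/w5.png

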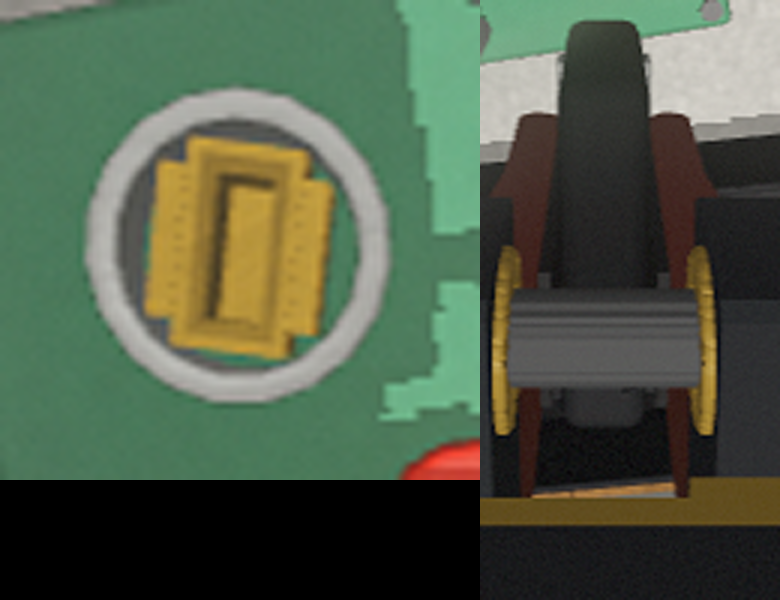

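```bash
python3 - <<'E'
from h import *
import pickle
im,K,C=pickle.load(open("w5.pkl","rb"))
f=lambda u,v,z:ray(K,C,189+(u+.5)/6-.5,60+(v+.5)/6-.5,z)
print("collar",f(238,246,.095),np.linalg.norm(f(86,246,.095)-f(390,246,.095)),np.linalg.norm(f(238,88,.095)-f(238,403,.095)))
q=[f(*p,.095) for p in((190,137),(310,152),(290,358),(170,345))];print("brass",np.mean(q,0))
for a,b in((0,3),(1,2)):
    v=q[b]-q[a];print(np.linalg.norm(v),np.arctan2(v[1],v[0]))
for a,b in((0,1),(3,2)):
    v=q[b]-q[a];print(np.linalg.norm(v),np.arctan2(v[1],v[0])-np.pi/2)
H=read_camera("wrist")["hand_eye"]
g=lambda v,z:ray(K,H,250.7,180+(v+.5)/3-.5,z)
print("grip near",g(425,-.034),"far bottom",g(20,.010),"far top",g(20,-.034))
E
python3 h.py .5825 .0215 .2 3.04
```

```text
collar [0.58365373 0.02030582 0.095     ] 0.0571287245540074 0.05678974253031477
brass [0.5843051  0.02058702 0.095     ]
0.037739540577350406 -0.23364574329965557
0.037447125516816254 -0.21808253152933113
0.02236212967681423 -0.2251270753905661
0.022949269556461455 -0.2124041094720024
grip near [-0.02895703  0.00017888 -0.034     ] far bottom [0.0279026  0.00020129 0.01      ] far top [ 0.03859878  0.00021071 -0.034     ]
t 13.98 at [0.6679 0.0364 0.2919] psi 3.0349 j [ 0.04  0.42  1.46 -0.    1.26 -1.43] w 0.159
slide [ 0.0834 -0.024   0.0919] rot [ 0.      0.0001 -0.0051]
```

```bash
python3 h.py .5838 .0207 .19 2.92
```

```text
t 13.98 at [0.6679 0.0364 0.2919] psi 3.0349 j [ 0.04  0.42  1.46 -0.    1.26 -1.43] w 0.159
slide [ 0.082  -0.0246  0.1019] rot [0.000e+00 1.000e-04 1.149e-01]
```

{"name": "drive_tool", "arguments": {
  "slide": [
    [0.03, -0.009, 0],
    [0.06, -0.018, 0],
    [0.082, -0.0246, 0],
    [0.082, -0.0246, 0.03],
    [0.082, -0.0246, 0.06],
    [0.082, -0.0246, 0.09],
    [0.082, -0.0246, 0.102],
    [0.082, -0.0246, 0.102]
  ],
  "rotation": [
    [0, 0, 0.05],
    [0, 0, 0.1],
    [0, 0, 0.115],
    [0, 0, 0.115],
    [0, 0, 0.115],
    [0, 0, 0.115],
    [0, 0, 0.115],
    [0, 0, 0.115]
  ],
  "fingers": [5, 5, 5, 5, 5, 5, 5, 5]
}}

```text
time_s: 14.65
tool_pos: [0.5819, 0.0205, 0.187]
tool_rot: [-0.003, 0.111, 0.994, -0.0]
contact_force: [0.3, 0.3, -1.3]
width: 0.157
finger_force: 40.0
```

{"name": "drive_tool", "arguments": {
  "slide": [
    [0, 0, 0],
    [0, 0, 0],
    [0, 0, 0],
    [0, 0, 0]
  ],
  "rotation": [
    [0, 0, 0],
    [0, 0, 0],
    [0, 0, 0],
    [0, 0, 0]
  ],
  "fingers": [5, 5, 5, 5]
}}

```text
time_s: 14.98
tool_pos: [0.5849, 0.0205, 0.1913]
tool_rot: [0.001, 0.111, 0.994, 0.0]
contact_force: [-1.0, 0.5, -1.1]
width: 0.155
finger_force: 40.0
```

```bash
python3 h.py .5838 .0207 .123 2.92
```

```text
t 14.98 at [0.5849 0.0205 0.1913] psi 2.9198 j [ 0.01  0.4   1.75 -0.    0.99 -1.33] w 0.155
slide [ 0.0013 -0.0001  0.0683] rot [ 0.0006  0.0027 -0.0002]
```

{"name": "drive_tool", "arguments": {
  "slide": [
    [0, 0, 0.01],
    [0, 0, 0.02],
    [0, 0, 0.026],
    [0, 0, 0.03],
    [0, 0, 0.034],
    [0, 0, 0.038],
    [0, 0, 0.042],
    [0, 0, 0.042]
  ],
  "rotation": [
    [0, 0, 0],
    [0, 0, 0],
    [0, 0, 0],
    [0, 0, 0],
    [0, 0, 0],
    [0, 0, 0],
    [0, 0, 0],
    [0, 0, 0]
  ],
  "fingers": [5, 5, 5, 5, 5, 5, 5, 5]
}}

```text
time_s: 15.65
tool_pos: [0.5834, 0.0205, 0.1469]
tool_rot: [-0.001, 0.111, 0.994, -0.0]
contact_force: [-0.1, 0.2, -1.9]
width: 0.158
finger_force: 40.0
```

Blade is in the slot (14 mm below the mouth) with no force. Continue.

{"name": "drive_tool", "arguments": {
  "slide": [
    [0, 0, 0.006],
    [0, 0, 0.012],
    [0, 0, 0.018],
    [0, 0, 0.022],
    [0, 0, 0.024],
    [0, 0, 0.026],
    [0, 0, 0.026]
  ],
  "rotation": [
    [0, 0, 0],
    [0, 0, 0],
    [0, 0, 0],
    [0, 0, 0],
    [0, 0, 0],
    [0, 0, 0],
    [0, 0, 0]
  ],
  "fingers": [5, 5, 5, 5, 5, 5, 5]
}}

```text
time_s: 16.23
tool_pos: [0.5839, 0.0204, 0.1231]
tool_rot: [-0.0, 0.111, 0.994, -0.0]
contact_force: [-6.6, -0.7, 12.1]
width: 0.156
finger_force: 40.0
```

{"name": "drive_tool", "arguments": {
  "slide": [
    [0, 0, 0],
    [0, 0, 0],
    [0, 0, 0],
    [0, 0, 0],
    [0, 0, 0],
    [0, 0, 0],
    [0, 0, 0],
    [0, 0, 0]
  ],
  "rotation": [
    [0, 0, 0],
    [0, 0, 0],
    [0, 0, 0.08],
    [0, 0, 0.16],
    [0, 0, 0.24],
    [0, 0, 0.32],
    [0, 0, 0.4],
    [0, 0, 0.48]
  ],
  "fingers": [5, 5, 5, 5, 5, 5, 5, 5]
}}

```text
time_s: 16.9
tool_pos: [0.5843, 0.0207, 0.1231]
tool_rot: [0.0, 0.346, 0.938, 0.0]
contact_force: [-4.0, 1.1, 10.0]
width: 0.16
finger_force: 40.0
```

{"name": "drive_tool", "arguments": {
  "slide": [
    [0, 0, 0],
    [0, 0, 0],
    [0, 0, 0],
    [0, 0, 0],
    [0, 0, 0],
    [0, 0, 0],
    [0, 0, 0]
  ],
  "rotation": [
    [0, 0, 0.08],
    [0, 0, 0.16],
    [0, 0, 0.24],
    [0, 0, 0.32],
    [0, 0, 0.4],
    [0, 0, 0.48],
    [0, 0, 0.52]
  ],
  "fingers": [5, 5, 5, 5, 5, 5, 5]
}}

```text
time_s: 17.48
tool_pos: [0.5849, 0.0208, 0.1231]
tool_rot: [0.001, 0.575, 0.818, 0.001]
contact_force: [-1.7, 1.9, 8.6]
width: 0.158
finger_force: 40.0
```

```bash
python3 h.py .5838 .0207 .123 1.8; python3 -c "
from h import *
s=sense();print(s['torque'],s['contact_force'])"
```

```text
t 17.48 at [0.5849 0.0208 0.1231] psi 1.9157 j [ 0.01  0.5   1.79  0.    0.86 -0.33] w 0.158
slide [ 0.0003 -0.0011  0.0001] rot [0.0024 0.0002 0.1157]
[0.36888534 0.3596531  0.1063225 ] [-1.74193276  1.86314487  8.63096506]
```

{"name": "drive_tool", "arguments": {
  "slide": [
    [0, 0, 0],
    [0, 0, 0],
    [0, 0, 0],
    [0, 0, 0]
  ],
  "rotation": [
    [0, 0, 0.05],
    [0, 0, 0.1],
    [0, 0, 0.15],
    [0, 0, 0.15]
  ],
  "fingers": [5, 5, 5, 5]
}}

```text
time_s: 17.82
tool_pos: [0.5853, 0.0208, 0.1231]
tool_rot: [0.001, 0.634, 0.773, 0.001]
contact_force: [-1.4, 1.8, 6.6]
width: 0.159
finger_force: 40.0
```

```bash
python3 h.py .5838 .0207 .123 1.8; python3 -c "
from h import *
s=sense();print(s['torque'],s['contact_force'])"
```

```text
t 17.82 at [0.5853 0.0208 0.1231] psi 1.7669 j [ 0.01  0.5   1.79  0.    0.86 -0.18] w 0.159
slide [ 0.0002 -0.0015  0.0001] rot [ 0.0032 -0.     -0.0331]
[ 0.43173372  0.11500393 -0.07305443] [-1.40653589  1.75406053  6.55125371]
```

{"name": "drive_tool", "arguments": {
  "slide": [
    [0, 0, 0],
    [0, 0, 0],
    [0, 0, 0],
    [0, 0, 0]
  ],
  "rotation": [
    [0, 0, 0.03],
    [0, 0, 0.06],
    [0, 0, 0.08],
    [0, 0, 0.08]
  ],
  "fingers": [5, 5, 5, 5]
}}

```text
time_s: 18.15
tool_pos: [0.585, 0.021, 0.1231]
tool_rot: [0.001, 0.664, 0.748, 0.001]
contact_force: [-1.1, 3.0, 7.7]
width: 0.156
finger_force: 40.0
```

```bash
python3 h.py .5838 .0207 .123 1.8; python3 -c "
from h import *
s=sense();print(s['torque'],s['contact_force'])"
```

```text
t 18.15 at [0.585  0.021  0.1231] psi 1.6887 j [ 0.02  0.5   1.79  0.    0.86 -0.1 ] w 0.156
slide [-0.0001 -0.0012  0.0001] rot [ 0.0025 -0.0004 -0.1113]
[0.53625501 0.42231414 0.06049894] [-1.06315645  2.9638342   7.74272811]
```

{"name": "drive_tool", "arguments": {
  "slide": [
    [0, 0, 0],
    [0, 0, 0],
    [0, 0, 0],
    [0, 0, 0]
  ],
  "rotation": [
    [0, 0, 0.03],
    [0, 0, 0.06],
    [0, 0, 0.08],
    [0, 0, 0.08]
  ],
  "fingers": [5, 5, 5, 5]
}}

```text
time_s: 18.48
tool_pos: [0.5849, 0.0209, 0.1231]
tool_rot: [0.001, 0.693, 0.721, 0.001]
contact_force: [-2.6, 2.3, 8.8]
width: 0.163
finger_force: 40.5
```

```bash
python3 h.py .5838 .0207 .123 1.8; python3 -c "
from h import *
s=sense();print(s['torque'],s['contact_force'])"
```

```text
t 18.48 at [0.5849 0.0209 0.1231] psi 1.6107 j [ 0.02  0.5   1.79  0.    0.86 -0.02] w 0.163
slide [-0.0002 -0.0011  0.0001] rot [ 2.200e-03  1.000e-04 -1.893e-01]
[0.58892315 0.47992488 0.89731758] [-2.6072891   2.25513234  8.76222553]
```

{"name": "drive_tool", "arguments": {
  "slide": [
    [0, 0, 0],
    [0, 0, 0],
    [0, 0, 0],
    [0, 0, 0],
    [0, 0, 0],
    [0, 0, 0],
    [0, 0, 0],
    [0, 0, 0]
  ],
  "rotation": [
    [0, 0, -0.04],
    [0, 0, -0.04],
    [0, 0, -0.04],
    [0, 0, -0.04],
    [0, 0, -0.04],
    [0, 0, -0.04],
    [0, 0, -0.04],
    [0, 0, -0.04]
  ],
  "fingers": [5, 5, 45, 45, 45, 45, 45, 45]
}}

```text
time_s: 19.15
tool_pos: [0.5839, 0.0204, 0.1216]
tool_rot: [-0.0, 0.679, 0.734, -0.0]
contact_force: [0.0, -0.4, -0.2]
width: 0.454
finger_force: 0.0
```

{"name": "drive_tool", "arguments": {
  "slide": [
    [0, 0, -0.01],
    [0, 0, -0.03],
    [0, 0, -0.06],
    [0, 0, -0.09],
    [0, 0, -0.12],
    [0, 0, -0.15],
    [0, 0, -0.15],
    [0, 0, -0.15]
  ],
  "rotation": [
    [0, 0, 0],
    [0, 0, 0],
    [0, 0, 0],
    [0, 0, 0],
    [0, 0, 0],
    [0, 0, 0],
    [0, 0, 0],
    [0, 0, 0]
  ],
  "fingers": [45, 45, 45, 45, 45, 45, 45, 45]
}}

```text
time_s: 19.82
tool_pos: [0.585, 0.0205, 0.2744]
tool_rot: [0.002, 0.679, 0.734, 0.002]
contact_force: [-0.5, -0.1, 0.1]
width: 0.449
finger_force: 0.0
```

```bash
python3 - <<'E'
from h import *
import cv2
go(.5838,.0207,.28,1.6)
im,K,C=wcam();s=read_camera("scene")["img"]
o=np.hstack([cv2.resize(im[100:250,160:340],(480,400),interpolation=cv2.INTER_CUBIC),cv2.resize(s[170:270,245:320],(300,400),interpolation=cv2.INTER_CUBIC)])
cv2.imwrite("pics/w6.png",o[...,::-1])
E
```

```text
t 19.82 at [0.585  0.0205 0.2744] psi 1.6498 j [ 0.01  0.31  1.68 -0.    1.15 -0.06] w 0.449
slide [ 0.0003 -0.0011 -0.0057] rot [0.0047 0.0002 0.0498]
```

View pics/w6.png

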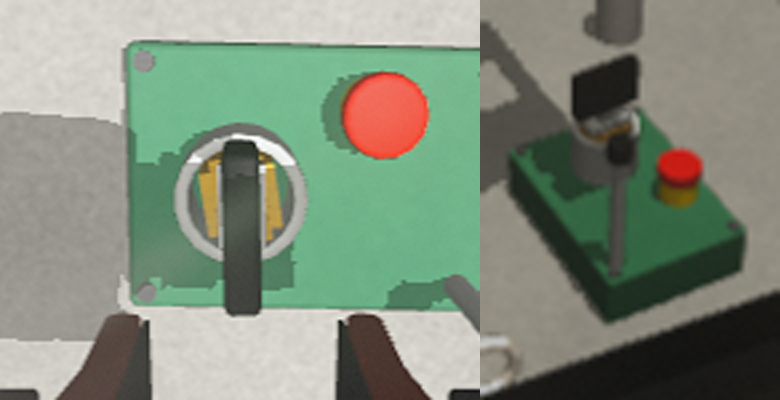

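```bash
python3 -c "
from bench import *
print(job_done())"
```

```text
the job is handed in; nothing more can be done
None
```

The job is handed in, with no verdict returned: the cap is down over the wooden post, and the paddle key is fully home in the switch, turned clockwise to its stop and released at about 20 s of the 67 s limit.

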